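# Sort the things on the under-sink drip tray

### The job

Tidy up the drip tray: put the metal plumbing parts (the brass coupling and the chrome valve handle) in the grey toolbox, the cleaning things (the blue bottle, standing upright, and the orange scoop, lying flat) in the green caddy, and the sink plug in the glass jar. Each must lie fully inside its container, on its floor, and let go. Leave the white tape roll and the little red tin where they are.

Things in the scene. Friction and masses are not known exactly. Their poses are not given: they have to be found in the camera images.
- toolbox: Open grey plastic toolbox with steel spring clip latches on its two short ends (at its +y and -y; latches stick out 11 mm); fixed. Outside 140 mm along its x, 170 mm along its y, 60 mm high; walls and floor 4 mm thick, empty. Origin: centre of its underside. z is up. All the loose things and the three containers stand on the drip tray, whose sheet is 3 mm thick (top at z = 0.003).
- caddy: Open green plastic cleaning caddy, a shallow rectangular tray; fixed. Outside 160 mm along its x, 180 mm along its y, 50 mm high; walls and floor 4 mm thick, empty. Origin: centre of its underside, z up.
- jar: Low, wide, round glass storage jar without a lid, thin steel wire band near the rim; fixed. Outside diameter 110 mm (104 mm at the rim), 60 mm high; wall 4 mm, floor 5 mm thick, mouth about 96 mm wide, empty. Origin: centre of its underside, z up.
- coupling: Brass pipe coupling standing on end: a hex nut at each end of a short tube. 50 mm tall, grips like a plain 34 mm thick cylinder at any yaw; about 0.13 kg. Origin: centre of its underside, z up along it.
- valve_handle: Chrome shutoff valve handle, a T-bar: round foot 40 mm across and 6 mm thick, stem 14 mm thick, and on top a bar 80 mm long along its x, 14 mm wide (y), from 22 to 36 mm above the underside. About 0.11 kg. Origin: centre of its underside, under the middle of the bar, z up.
- scoop: Small orange plastic scoop lying flat: an open box-shaped bowl 48 mm long (x = 0 to +48 mm), 40 mm wide (y), 28 mm high, and a straight handle from x = -47 mm to 0, 14 mm wide, between 16 and 28 mm above the underside. About 0.04 kg. Origin: level with the underside, at the wall where the handle meets the bowl; x points from handle to bowl, z up.
- bottle: Blue plastic bottle with a white twist cap, standing upright. 120 mm tall, body 48 mm across to about 70 mm height, then narrowing to the neck; any yaw. About 0.16 kg. Origin: centre of its underside, z up along it.
- plug: Sink plug standing on its underside: black rubber disc 44 mm across, 22 mm high, with an upright round chrome knob on top, 18 mm thick, from 22 to 50 mm above the underside. About 0.06 kg. Origin: centre of its underside, z up.
- tape: Bystander, to be left where it is: white roll of thread tape lying flat, 52 mm across, 16 mm high, loose. Origin: centre of its underside.
- tin: Bystander, to be left where it is: small round red tin with a yellow lid, 44 mm across, 31 mm high, loose. Origin: centre of its underside.
There are look-alikes about, which are no part of the job. Several things look just like the scoop: the one meant starts farthest to the robot's left.

How it is judged:
At the end, for the whole second after the job is handed in: Origins inside the inner walls: coupling, valve handle in toolbox (<35 mm above its underside), scoop (<20 mm, flat within 0.2 rad) and bottle (<20 mm, within 70/80 mm of centre in x/y, upright within 0.15 rad) in caddy; plug within 50 mm of jar axis (<35 mm). All slower than 20 mm/s (x of coupling in the frame of toolbox between -0.066 and 0.066 m and y of coupling in the frame of toolbox between -0.081 and 0.081 m and z of coupling in the frame of toolbox between -0.005 and 0.035 m and x of valve_handle in the frame of toolbox between -0.066 and 0.066 m and y of valve_handle in the frame of toolbox between -0.081 and 0.081 m and z of valve_handle in the frame of toolbox between -0.005 and 0.035 m and x of bottle in the frame of caddy between -0.07 and 0.07 m and y of bottle in the frame of caddy between -0.08 and 0.08 m and z of bottle in the frame of caddy between -0.005 and 0.02 m and x of scoop in the frame of caddy between -0.076 and 0.076 m and y of scoop in the frame of caddy between -0.086 and 0.086 m and z of scoop in the frame of caddy between -0.005 and 0.02 m and angle between scoop's own z axis and vertical below 0.2 rad and angle between bottle's own z axis and vertical below 0.15 rad and horizontal distance between plug and jar below 0.05 m and z of plug in the frame of jar between -0.005 and 0.035 m and linear speed of each of coupling, valve_handle, scoop, bottle, plug below 0.02 m/s); the robot touches nothing.
It fails at once if the tape roll is moved more than 25 mm (distance of tape from where it was at the start of the episode above 0.025 m).
It fails at once if the red tin is moved more than 25 mm (distance of tin from where it was at the start of the episode above 0.025 m).
It also fails if it takes over 125 s, if anything falls off the work surface, if the arm or the gripper's body presses on something with over 40 N, if the wrist force passes 120 N, or if a joint passes its speed limit or range.

### The arm

A 7-joint arm with a two-finger parallel gripper is mounted at the origin on the work surface. World frame = base frame: x ahead of the robot, y to its left, z up, the work surface at z = 0. Lengths are in m, angles in rad, forces in N, time in s.
With the tool pointing down it reaches from about 0.425 to 1.025 m from the base axis. Payload 3.6 kg.
Tool frame: the origin (TCP) lies at the very end of the fingers, on their centre line; the grasp point (between the pads) lies 19 mm behind it; z points along the fingers, y is the line along which they close (so a half turn about z gives the same grasp; the last joint's range is limited). The gripper opens to 85 mm and grips with 20 to 120 N. Pads are 22 mm wide; open, the fingers measure 114 mm over their backs; the gripper's body (76 mm by 85 mm) begins 54 mm behind the grasp point. The pads swing forward as they close: fully open they stand 13 mm farther back than shut.
Start: joints at [1.123, 0.591, 0.048, 1.609, -0.033, 0.943, -0.034], TCP at [0.252, -0.68, 0.231] pointing down, gripper open.
Joint ranges: [-2.69, 2.69], [-0.47, 2.24], [-1.27, 1.36], [0.19, 2.51], [-1.53, 4.68], [0.08, 2.07], [-3.09, 3.09]. Speed limits (rad/s): [2.57, 2.57, 3.14, 3.14, 3.14, 3.14, 3.14].

### API

Orientations are given as a unit quaternion [x, y, z, w].
In Python, from plant import manip gives the robot as it stands. The module is installed in compiled form; this text tells all that it offers.
- The arm moves only by the tool carry_out, never from a script. Its argument "plan" is a list of rows, each an object with "delta_rot": the turn, a rotation vector about the tool's x, y, z in rad, a list of three; "delta_pos": the shift along the tool's x, y, z in mm, a list of three; "claw": the finger opening in mm, from 0 to 85.4. In form: [{"delta_rot": [wx, wy, wz], "delta_pos": [dx, dy, dz], "claw": claw}, ...]. A call has 1 to 5 rows; each row shifts and turns the commanded pose from where the row before left it, along the tool's axes as they then stand; what a row does not reach is not made up. A row lasts 1/10 s, in which the tool goes at most 50 mm and 8.59 degrees, less where a joint would pass 70% of its speed; a pose out of reach is approached as far as the arm can. A call is refused whole if a number of a shift passes 50 or a number of a turn 0.15, either way. A call with a gripper value outside its range is refused whole. The fingers move at their own pace and stop on an object; the grip force is fixed at half the most. Time passes only in rows, so rows that do not move let the fingers close. It gives the time, the measured TCP pose, the force, the opening and the grip force at its end, in the units of the state.
- manip.get_state(): the state, without advancing time (a new reading comes with each control period).
- manip.grab_frame(name): name is "scene" or "top"; returns the picture (420x560x3 uint8, red, green, blue); there is no depth.
- manip.calibration(name): a dict with "K" (3x3 intrinsics, pixels), "position" and "rotation" of the camera in the world. Camera axes: x right, y up, looking along -z (the intrinsics and any distortion apply to the point x, -y, -z); pixel columns grow to the right and rows downward; lengths in m; the calibration is good to about 2 mm. A picture is of the moment at which its call begins. calibration takes no time and is no camera call.
- manip.sign_off(): hands the job in; it is judged then, once.
The state is a dict: "t": time; "joint_positions": joint angles; "qvel": joint speeds; "effort": joint torques, N m; "tcp_pos": TCP position; "tcp_rot": TCP orientation; "force": force on the tool from outside, world axes, zero at the start; "moment": the same for the moment, N m; "opening": opening from 0.0 (shut) to 1.0 (fully open); "grip_force": force on a finger pad.
Only numpy, scipy, OpenCV 4.12 (cv2) and the standard library are available. Lean on these libraries where they do the work, as an engineer would, in place of code of your own. Each camera call takes 0.05 s, during which the arm holds its last target. There are 200 camera calls.

## Working session

There is one attempt and no reset: what is moved stays moved. The work goes in short steps, Python scripts to look and compute and a tool call to move; the robot and the scene stay as the last step left them, time stands still between calls to the robot, and variables do not carry over. Pictures are saved under pics/ and viewed, at most 14 in all, crops included, and the job is handed in when it is done.

Besides the shell and the picture viewer there is one more tool, called after ">>>" in YAML: its name, and indented under it one key for each argument. carry_out: Moves the arm, as the interface text tells. Its arguments: {"type":"object","properties":{"plan":{"type":"array"}},"required":["plan"]}

```bash
mkdir -p pics; python3 - <<'E'
from plant import manip
import cv2
for n in ("scene","top"):
    im=manip.grab_frame(n); cv2.imwrite(f"pics/{n}0.png",im[:,:,::-1])
    c=manip.calibration(n); print(n,c)
s=manip.get_state(); print(s)
E
```

```text
scene {'K': array([[505.13717866,   0.        , 283.5340592 ],
       [  0.        , 505.13717866, 212.75777689],
       [  0.        ,   0.        ,   1.        ]]), 'position': array([1.10349295, 0.50126891, 1.06696959]), 'rotation': array([0.13263218, 0.31241738, 0.86995248, 0.35775239])}
top {'K': array([[453.15749045,   0.        , 279.57843551],
       [  0.        , 453.15749045, 208.12994095],
       [  0.        ,   0.        ,   1.        ]]), 'position': array([ 0.3864715 , -0.1129306 ,  1.49850759]), 'rotation': array([ 0.02571027, -0.02315207, -0.70334407,  0.7100071 ])}
{'t': 0.1, 'joint_positions': array([ 1.12253352,  0.59201405,  0.04832155,  1.6097111 , -0.03329601,
        0.94270376, -0.03368737]), 'qvel': array([ 0.00213274, -0.00281856, -0.00085266, -0.00171423, -0.00037464,
       -0.00132296, -0.00044528]), 'effort': array([ 4.27891267e-03, -5.50003982e+01,  1.55297130e+00, -1.98824984e+01,
        9.70687164e-03,  3.79407327e-03,  7.93026743e-06]), 'tcp_pos': array([ 0.25157711, -0.67914665,  0.23025892]), 'tcp_rot': array([ 9.84301515e-01,  1.76492199e-01, -2.41026863e-04, -9.86613878e-04]), 'force': array([-0.0016109 , -0.09747869, -0.16297855]), 'moment': array([ 0.03663405,  0.00184864, -0.01501501]), 'grip_force': 0.0, 'opening': 0.9998094961520302}
```

View pics/top0.png

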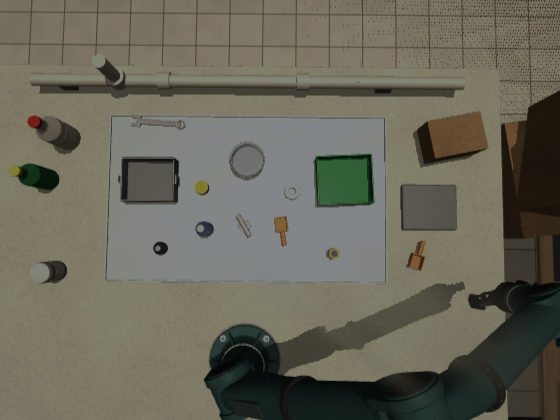

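View pics/scene0.png

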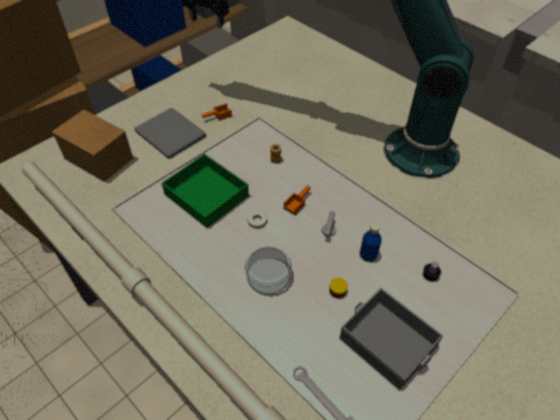

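Top view: toolbox (149,180), jar (247,160), caddy (344,180), bottle (205,229), plug (160,248), valve handle (244,226), coupling (333,254), tape (292,193), tin (202,187). Scoop candidates are top (281,230) and top (417,255). The one farthest to the robot's left (+y, image left) is (281,230). I'll check it in a close crop.

```bash
cat > h.py <<'E'
import numpy as np,cv2
from scipy.spatial.transform import Rotation as R
from plant import manip
C={n:manip.calibration(n) for n in("scene","top")}
def ray(n,u,v):
    c=C[n];K=c["K"];d=np.array([(u-K[0,2])/K[0,0],-(v-K[1,2])/K[1,1],-1.])
    return c["position"],R.from_quat(c["rotation"]).apply(d)
def plane(n,u,v,z):
    p,d=ray(n,u,v);return (p+d*(z-p[2])/d[2])[:2]
def proj(n,P):
    c=C[n];q=R.from_quat(c["rotation"]).inv().apply(np.array(P,float)-c["position"]);K=c["K"]
    return np.array([K[0,0]*q[0]/-q[2]+K[0,2],K[1,1]*-q[1]/-q[2]+K[1,2]])
def blobs(im,lo,hi,box,mn=8):
    hsv=cv2.cvtColor(im,cv2.COLOR_RGB2HSV);m=cv2.inRange(hsv,lo,hi);k=np.zeros_like(m);x0,y0,x1,y1=box;k[y0:y1,x0:x1]=m[y0:y1,x0:x1]
    cs,_=cv2.findContours(k,cv2.RETR_EXTERNAL,cv2.CHAIN_APPROX_NONE)
    return k,[c for c in cs if cv2.contourArea(c)>mn]
E
python3 - <<'E'
import cv2,numpy as np
t=cv2.imread("pics/top0.png");s=cv2.imread("pics/scene0.png")
a=cv2.resize(t[140:270,110:385],(800,378),interpolation=cv2.INTER_CUBIC)
cv2.imwrite("pics/c1.png",a)
b=cv2.resize(s[140:390,160:450],(690,595),interpolation=cv2.INTER_CUBIC)
cv2.imwrite("pics/c2.png",b)
E
```

```text
(no output)
```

View pics/c1.png

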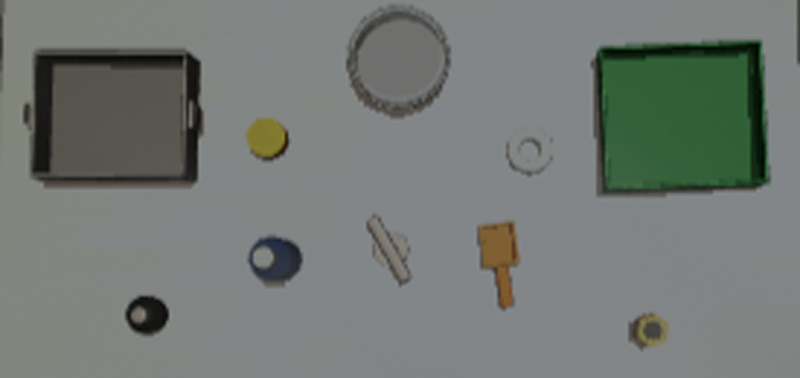

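View pics/c2.png

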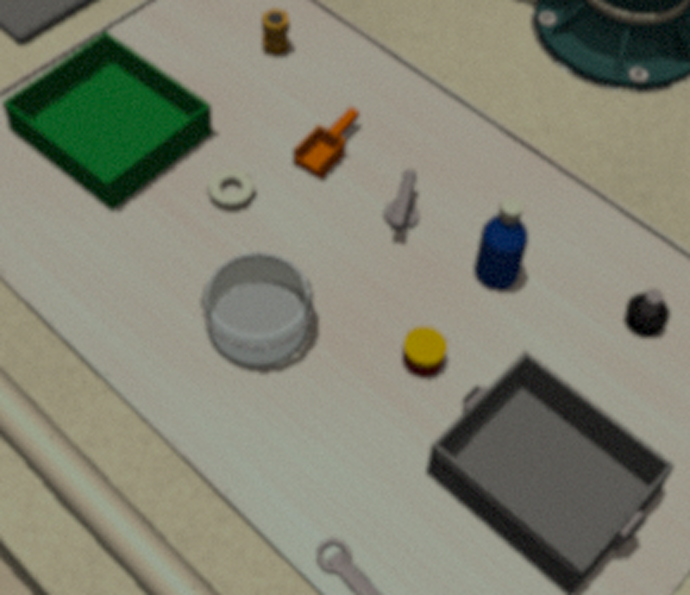

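Crop c1 confirms the scoop: bowl at (497,245), handle end at (505,305), so top (281,230). It is the only orange one on the tray, and the other at top (417,255) lies farther right. Now I'll cast rays from the points I read off, checking across both views.

```bash
python3 - <<'E'
from h import *
np.set_printoptions(precision=4,suppress=True)
T=lambda u,v:((u+.5)/(800/275)+110-.5,(v+.5)/(378/130)+140-.5)
S=lambda u,v:((u+.5)/(690/290)+160-.5,(v+.5)/(595/250)+140-.5)
pts={"bottle":((263,257),(511,207),.123),"plug":((139,314),(655,295),.053),"coupl":((653,330),(276,16),.053),
"bar1":((374,219),None,.039),"bar2":((405,280),None,.039),"handle_end":((506,306),(354,110),.031),
"bowlA":((479,226),(296,152),.031),"bowlB":((514,222),(322,175),.031),"bowlC":((519,264),(345,150),.031),"bowlD":((483,269),(319,131),.031),
"tape":((529,150),(231,190),.019),"tin":((267,138),(425,346),.034),"jar":((399,60),(258,293),.063),
"tb1":((35,50),(575,583),.063),"tb2":((36,181),(667,466),.063),"tb3":((197,183),(528,357),.063),"tb4":((198,54),(433,457),.063),
"cd1":((598,47),(116,200),.053),"cd2":((603,190),(210,113),.053),"cd3":((768,183),(107,37),.053),"cd4":((761,42),(9,105),.053)}
for k,(a,b,z) in pts.items():
    print(k,plane("top",*T(*a),z),plane("scene",*S(*b),z) if b else "")
im=cv2.cvtColor(cv2.imread("pics/top0.png"),cv2.COLOR_BGR2RGB)
for nm,lo,hi,box in (("scoop",(5,120,60),(22,255,255),(265,205,300,255)),("tin",(22,120,60),(35,255,255),(190,175,215,200)),("caddy",(40,80,20),(90,255,255),(300,140,385,215)),("coup",(18,60,60),(35,255,255),(320,240,345,265))):
    k,cs=blobs(im,lo,hi,box)
    for c in cs: print(nm,cv2.contourArea(c),cv2.minAreaRect(c))
E
```

```text
bottle [0.4188 0.1332] [0.4224 0.1331]
plug [0.3568 0.2801] [0.3569 0.2795]
coupl [ 0.3448 -0.2818] [ 0.3434 -0.2847]
bar1 [0.4641 0.026 ] 
bar2 [ 0.3968 -0.0093] 
handle_end [ 0.3692 -0.1213] [ 0.3737 -0.1228]
bowlA [ 0.4578 -0.0904] [ 0.4681 -0.1245]
bowlB [ 0.4626 -0.1294] [ 0.4713 -0.08  ]
bowlC [ 0.4159 -0.1353] [ 0.4261 -0.0875]
bowlD [ 0.4099 -0.0953] [ 0.4266 -0.1285]
tape [ 0.5447 -0.1457] [ 0.5522 -0.143 ]
tin [0.5539 0.1475] [0.5584 0.1487]
jar [ 0.6382 -0.001 ] [0.6465 0.0002]
tb1 [0.6457 0.4002] [0.6592 0.4021]
tb2 [0.501  0.3942] [0.5128 0.3959]
tb3 [0.5004 0.2179] [0.5122 0.2367]
tb4 [0.6429 0.2204] [0.6569 0.2411]
cd1 [ 0.6565 -0.2205] [ 0.6677 -0.1986]
cd2 [ 0.4976 -0.2267] [ 0.5102 -0.2218]
cd3 [ 0.507 -0.408] [ 0.5151 -0.4011]
cd4 [ 0.6637 -0.401 ] [ 0.6664 -0.3926]
scoop 185.5 ((282.07000732421875, 230.989990234375), (28.00143051147461, 11.737972259521484), 81.8698959350586)
tin 115.5 ((201.0, 187.0), (12.0, 12.0), 90.0)
caddy 2656.0 ((344.2156677246094, 179.39137268066406), (49.24062728881836, 56.834556579589844), 87.70938873291016)
coup 79.0 ((333.59619140625, 253.0192413330078), (10.198039054870605, 10.394155502319336), 11.309932708740234)
```

>>> carry_out:
  plan:
    - {"delta_rot":[0,0,0.118],"delta_pos":[0,0,0],"claw":85}
    - {"delta_rot":[0,0,0.118],"delta_pos":[0,0,0],"claw":85}
    - {"delta_rot":[0,0,0.118],"delta_pos":[0,0,0],"claw":85}
    - {"delta_rot":[0,0,0],"delta_pos":[10,-40,0],"claw":85}
    - {"delta_rot":[0,0,0],"delta_pos":[10,-40,0],"claw":85}

```text
t: 0.6
tcp_pos: [0.271, -0.5995, 0.2304]
tcp_rot: [1.0, -0.001, -0.001, -0.0]
force: [-0.3, 0.7, 0.2]
opening: 0.991
grip_force: 0.0
```

>>> carry_out:
  plan:
    - {"delta_rot":[0,0,0],"delta_pos":[10,-45,0],"claw":85}
    - {"delta_rot":[0,0,0],"delta_pos":[10,-45,0],"claw":85}
    - {"delta_rot":[0,0,0],"delta_pos":[10,-45,0],"claw":85}
    - {"delta_rot":[0,0,0],"delta_pos":[10,-45,0],"claw":85}
    - {"delta_rot":[0,0,0],"delta_pos":[10,-45,20],"claw":85}

```text
t: 1.1
tcp_pos: [0.323, -0.3746, 0.213]
tcp_rot: [1.0, 0.0, 0.002, 0.002]
force: [0.7, 0.8, -1.0]
opening: 0.995
grip_force: 0.0
```

>>> carry_out:
  plan:
    - {"delta_rot":[0,0,0],"delta_pos":[12,-46,25],"claw":85}
    - {"delta_rot":[0,0,0],"delta_pos":[11,-45,30],"claw":85}
    - {"delta_rot":[0,0,0],"delta_pos":[0,0,40],"claw":85}
    - {"delta_rot":[0,0,0],"delta_pos":[0,0,25],"claw":85}
    - {"delta_rot":[0,0,0],"delta_pos":[0,0,0],"claw":85}

```text
t: 1.6
tcp_pos: [0.341, -0.2895, 0.0935]
tcp_rot: [1.0, 0.001, -0.003, -0.002]
force: [-0.3, 0.6, 1.0]
opening: 0.999
grip_force: 0.0
```

```bash
python3 - <<'E'
from h import *
t=manip.grab_frame("top");s=manip.grab_frame("scene")
P=manip.get_state()["tcp_pos"];print(P,proj("top",P),proj("scene",P))
a=cv2.resize(t[205:305,280:380],(400,400),interpolation=2)
b=cv2.resize(s[90:190,220:320],(400,400),interpolation=2)
cv2.imwrite("pics/g1.png",np.hstack([a,b])[:,:,::-1])
E
```

```text
[ 0.3424446  -0.29151585  0.09593716] [338.93042548 254.39303709] [274.21387059 134.04217141]
```

View pics/g1.png

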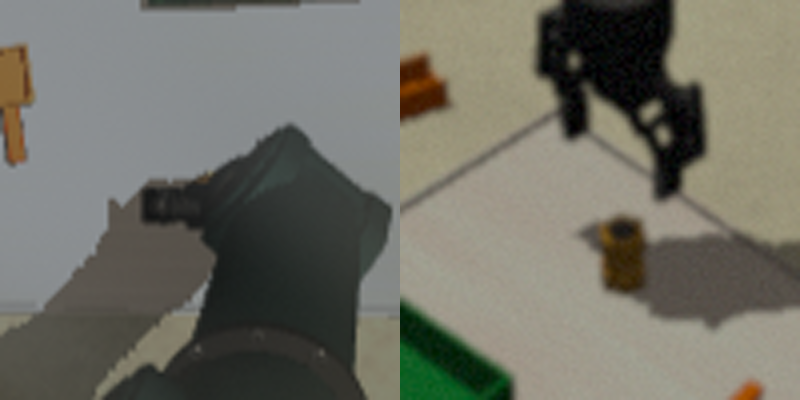

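The image shows the coupling at scene (275,147), directly under the gap between the fingertips at (275,131). The projected TCP at (274,134) agrees with that.

>>> carry_out:
  plan:
    - {"delta_rot":[0,0,0],"delta_pos":[2,-8,30],"claw":85}
    - {"delta_rot":[0,0,0],"delta_pos":[0,0,30],"claw":85}
    - {"delta_rot":[0,0,0],"delta_pos":[0,0,18],"claw":85}
    - {"delta_rot":[0,0,0],"delta_pos":[0,0,0],"claw":20}
    - {"delta_rot":[0,0,0],"delta_pos":[0,0,0],"claw":20}

```text
t: 2.2
tcp_pos: [0.3452, -0.2844, 0.0191]
tcp_rot: [1.0, -0.0, 0.001, 0.001]
force: [0.4, -0.7, -0.1]
opening: 0.688
grip_force: 0.0
```

>>> carry_out:
  plan:
    - {"delta_rot":[0,0,0],"delta_pos":[0,0,0],"claw":20}
    - {"delta_rot":[0,0,0],"delta_pos":[0,0,0],"claw":20}
    - {"delta_rot":[0,0,0],"delta_pos":[0,0,0],"claw":20}

```text
t: 2.5
tcp_pos: [0.3454, -0.2841, 0.0196]
tcp_rot: [1.0, 0.0, 0.001, 0.001]
force: [-0.4, 0.6, 6.9]
opening: 0.384
grip_force: 58.9
```

>>> carry_out:
  plan:
    - {"delta_rot":[0,0,0],"delta_pos":[0,0,-20],"claw":20}
    - {"delta_rot":[0,0,0],"delta_pos":[0,0,-40],"claw":20}
    - {"delta_rot":[0,0,0],"delta_pos":[5,-15,-45],"claw":20}
    - {"delta_rot":[0,0,0],"delta_pos":[15,-30,-40],"claw":20}
    - {"delta_rot":[0,0,0],"delta_pos":[15,-40,-20],"claw":20}

```text
t: 3.0
tcp_pos: [0.3805, -0.2011, 0.1852]
tcp_rot: [1.0, -0.002, 0.004, 0.002]
force: [1.3, 0.6, -1.0]
opening: 0.384
grip_force: 59.8
```

>>> carry_out:
  plan:
    - {"delta_rot":[0,0,0],"delta_pos":[15,-45,-10],"claw":20}
    - {"delta_rot":[0,0,0],"delta_pos":[15,-45,0],"claw":20}
    - {"delta_rot":[0,0,0],"delta_pos":[15,-45,0],"claw":20}
    - {"delta_rot":[0,0,0],"delta_pos":[15,-45,0],"claw":20}
    - {"delta_rot":[0,0,0],"delta_pos":[20,-45,0],"claw":20}

```text
t: 3.5
tcp_pos: [0.4578, 0.027, 0.1922]
tcp_rot: [1.0, 0.0, 0.0, 0.0]
force: [1.1, -0.4, -0.1]
opening: 0.379
grip_force: 59.8
```

>>> carry_out:
  plan:
    - {"delta_rot":[0,0,0],"delta_pos":[20,-45,0],"claw":20}
    - {"delta_rot":[0,0,0],"delta_pos":[20,-45,0],"claw":20}
    - {"delta_rot":[0,0,0],"delta_pos":[20,-45,0],"claw":20}
    - {"delta_rot":[0,0,0],"delta_pos":[20,-45,0],"claw":20}
    - {"delta_rot":[0,0,0],"delta_pos":[20,-45,0],"claw":20}

```text
t: 4.0
tcp_pos: [0.5585, 0.2521, 0.1922]
tcp_rot: [1.0, 0.0, 0.0, -0.0]
force: [0.1, -1.0, -1.2]
opening: 0.38
grip_force: 59.8
```

>>> carry_out:
  plan:
    - {"delta_rot":[0,0,0],"delta_pos":[10,-40,0],"claw":20}
    - {"delta_rot":[0,0,0],"delta_pos":[10,-40,20],"claw":20}
    - {"delta_rot":[0,0,0],"delta_pos":[0,-10,35],"claw":20}
    - {"delta_rot":[0,0,0],"delta_pos":[0,0,15],"claw":20}
    - {"delta_rot":[0,0,0],"delta_pos":[0,0,0],"claw":20}

```text
t: 4.5
tcp_pos: [0.5759, 0.3381, 0.1189]
tcp_rot: [1.0, 0.0, -0.003, 0.002]
force: [-0.8, -0.8, -1.1]
opening: 0.379
grip_force: 59.9
```

```bash
python3 - <<'E'
from h import *
t=manip.grab_frame("top");s=manip.grab_frame("scene")
P=manip.get_state()["tcp_pos"];print(P,proj("top",P),proj("scene",P))
for n,im in(("top",t),("scene",s)):
    for z in (.007,):
        q=proj(n,[P[0],P[1],z]);print(n,q)
a=cv2.resize(t[130:230,100:200],(400,400),interpolation=2)
b=cv2.resize(s[270:400,320:450],(400,400),interpolation=2)
cv2.imwrite("pics/g2.png",np.hstack([a,b])[:,:,::-1])
E
```

```text
[0.57887164 0.33812895 0.12194582] [134.43525576 175.15150253] [405.08490932 324.96800122]
top [145.62291571 180.06153002]
scene [395.17388782 349.04826649]
```

View pics/g2.png

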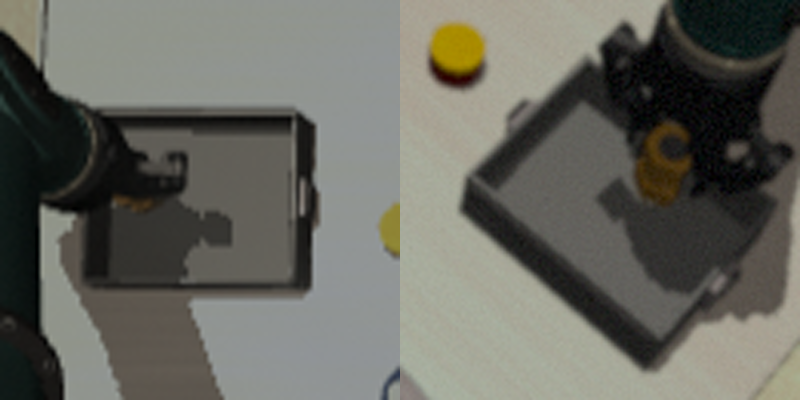

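The coupling is held over the toolbox. Its landing spot projects to top (146,180), about 15 mm toward +y of the floor centre and well inside, so I'll shift it 8 mm more and lower it.

>>> carry_out:
  plan:
    - {"delta_rot":[0,0,0],"delta_pos":[0,-8,35],"claw":20}
    - {"delta_rot":[0,0,0],"delta_pos":[0,0,35],"claw":20}
    - {"delta_rot":[0,0,0],"delta_pos":[0,0,18],"claw":20}
    - {"delta_rot":[0,0,0],"delta_pos":[0,0,6],"claw":20}
    - {"delta_rot":[0,0,0],"delta_pos":[0,0,0],"claw":20}

```text
t: 5.1
tcp_pos: [0.5791, 0.3476, 0.0277]
tcp_rot: [1.0, -0.0, 0.0, 0.0]
force: [-0.2, 0.3, -1.1]
opening: 0.383
grip_force: 59.9
```

>>> carry_out:
  plan:
    - {"delta_rot":[0,0,0],"delta_pos":[0,0,0],"claw":52}
    - {"delta_rot":[0,0,0],"delta_pos":[0,0,0],"claw":52}
    - {"delta_rot":[0,0,0],"delta_pos":[0,0,0],"claw":52}
    - {"delta_rot":[0,0,0],"delta_pos":[0,0,-20],"claw":52}
    - {"delta_rot":[0,0,0],"delta_pos":[0,0,-45],"claw":52}

```text
t: 5.6
tcp_pos: [0.5759, 0.3472, 0.09]
tcp_rot: [1.0, 0.001, -0.003, 0.002]
force: [0.3, 0.2, -0.1]
opening: 0.611
grip_force: 0.0
```

>>> carry_out:
  plan:
    - {"delta_rot":[0,0,0],"delta_pos":[0,0,-40],"claw":52}
    - {"delta_rot":[0,0,0],"delta_pos":[-27,0,-20],"claw":70}
    - {"delta_rot":[0,0,0],"delta_pos":[-40,15,0],"claw":85}
    - {"delta_rot":[0,0,0],"delta_pos":[-40,15,0],"claw":85}
    - {"delta_rot":[0,0,0],"delta_pos":[-40,15,0],"claw":85}

```text
t: 6.1
tcp_pos: [0.4305, 0.3032, 0.1534]
tcp_rot: [1.0, 0.0, 0.001, -0.001]
force: [-0.6, 0.5, 0.6]
opening: 0.993
grip_force: 0.0
```

>>> carry_out:
  plan:
    - {"delta_rot":[0,0,0],"delta_pos":[-40,15,10],"claw":70}
    - {"delta_rot":[0,0,0],"delta_pos":[-35,7,30],"claw":70}
    - {"delta_rot":[0,0,0],"delta_pos":[0,0,20],"claw":70}
    - {"delta_rot":[0,0,0],"delta_pos":[0,0,0],"claw":70}

```text
t: 6.5
tcp_pos: [0.3547, 0.2805, 0.0913]
tcp_rot: [1.0, 0.001, -0.001, 0.001]
force: [0.2, -0.5, -0.2]
opening: 0.817
grip_force: 0.0
```

```bash
python3 - <<'E'
from h import *
s=manip.grab_frame("scene")
P=manip.get_state()["tcp_pos"];print(P,proj("scene",P),proj("scene",[P[0],P[1],.053]))
b=cv2.resize(s[200:310,370:500],(780,660)[:2],interpolation=2)[:600]
cv2.imwrite("pics/g3.png",b[:,:,::-1])
E
```

```text
[0.35658287 0.28153586 0.09231397] [439.75483873 254.71644221] [435.75714795 264.08211149]
```

View pics/g3.png

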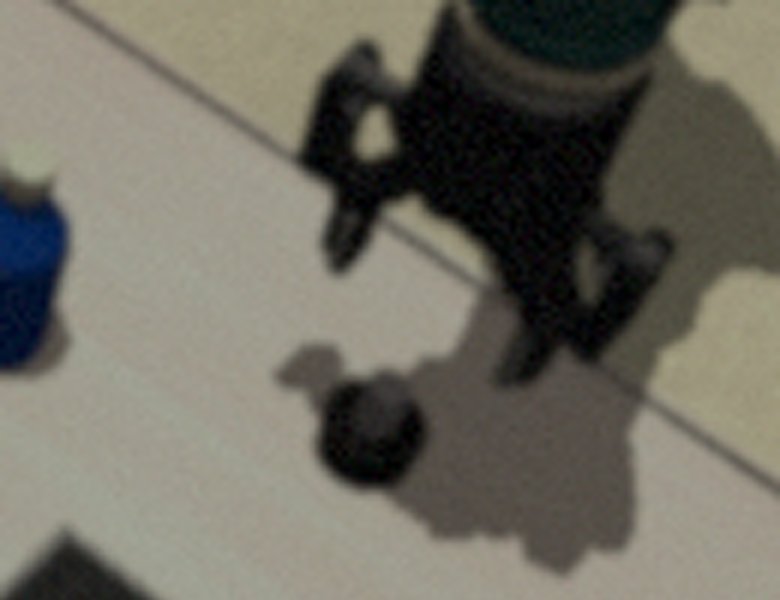

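The knob top is at about scene (435,264), matching the predicted TCP drop point of (435.8,264.1). Descending.

>>> carry_out:
  plan:
    - {"delta_rot":[0,0,0],"delta_pos":[0,0,35],"claw":60}
    - {"delta_rot":[0,0,0],"delta_pos":[0,0,29],"claw":60}
    - {"delta_rot":[0,0,0],"delta_pos":[0,0,0],"claw":5}
    - {"delta_rot":[0,0,0],"delta_pos":[0,0,0],"claw":5}
    - {"delta_rot":[0,0,0],"delta_pos":[0,0,0],"claw":5}

```text
t: 7.05
tcp_pos: [0.3579, 0.282, 0.0298]
tcp_rot: [1.0, 0.0, 0.001, -0.001]
force: [0.4, -0.4, 0.1]
opening: 0.198
grip_force: 27.1
```

>>> carry_out:
  plan:
    - {"delta_rot":[0,0,0],"delta_pos":[0,0,0],"claw":5}
    - {"delta_rot":[0,0,0],"delta_pos":[0,0,0],"claw":5}
    - {"delta_rot":[0,0,0],"delta_pos":[0,0,0],"claw":5}

```text
t: 7.35
tcp_pos: [0.3578, 0.282, 0.0297]
tcp_rot: [1.0, 0.0, 0.001, -0.001]
force: [0.1, -0.5, 9.3]
opening: 0.184
grip_force: 59.1
```

>>> carry_out:
  plan:
    - {"delta_rot":[0,0,0],"delta_pos":[0,0,-20],"claw":5}
    - {"delta_rot":[0,0,0],"delta_pos":[0,0,-45],"claw":5}
    - {"delta_rot":[0,0,0],"delta_pos":[14,12,-45],"claw":5}
    - {"delta_rot":[0,0,0],"delta_pos":[30,30,-40],"claw":5}
    - {"delta_rot":[0,0,0],"delta_pos":[35,35,-10],"claw":5}

```text
t: 7.85
tcp_pos: [0.4323, 0.2112, 0.1869]
tcp_rot: [1.0, 0.003, 0.003, -0.003]
force: [1.6, 1.2, -2.1]
opening: 0.186
grip_force: 58.6
```

>>> carry_out:
  plan:
    - {"delta_rot":[0,0,0],"delta_pos":[35,35,0],"claw":5}
    - {"delta_rot":[0,0,0],"delta_pos":[35,35,0],"claw":5}
    - {"delta_rot":[0,0,0],"delta_pos":[35,35,0],"claw":5}
    - {"delta_rot":[0,0,0],"delta_pos":[35,35,0],"claw":5}
    - {"delta_rot":[0,0,0],"delta_pos":[35,35,0],"claw":5}

```text
t: 8.35
tcp_pos: [0.6069, 0.0326, 0.1832]
tcp_rot: [1.0, 0.0, 0.0, -0.0]
force: [0.8, 0.9, 0.2]
opening: 0.189
grip_force: 58.6
```

>>> carry_out:
  plan:
    - {"delta_rot":[0,0,0],"delta_pos":[30,30,10],"claw":5}
    - {"delta_rot":[0,0,0],"delta_pos":[0,0,35],"claw":5}
    - {"delta_rot":[0,0,0],"delta_pos":[0,0,25],"claw":5}
    - {"delta_rot":[0,0,0],"delta_pos":[0,0,0],"claw":5}

```text
t: 8.75
tcp_pos: [0.6327, 0.0039, 0.1094]
tcp_rot: [1.0, 0.0, -0.004, 0.0]
force: [-0.2, -0.4, -0.0]
opening: 0.185
grip_force: 58.6
```

```bash
python3 - <<'E'
from h import *
t=manip.grab_frame("top");s=manip.grab_frame("scene")
P=manip.get_state()["tcp_pos"];print(P)
for n in("top","scene"): print(n,proj(n,[P[0],P[1],.063]))
a=cv2.resize(t[110:210,197:297],(400,400),interpolation=2)
b=cv2.resize(s[220:320,220:320],(400,400),interpolation=2)
cv2.imwrite("pics/g4.png",np.hstack([a,b])[:,:,::-1])
E
```

```text
[0.63569521 0.00446252 0.11281115]
top [245.10539677 161.07179   ]
scene [272.63092982 261.23510353]
```

View pics/g4.png

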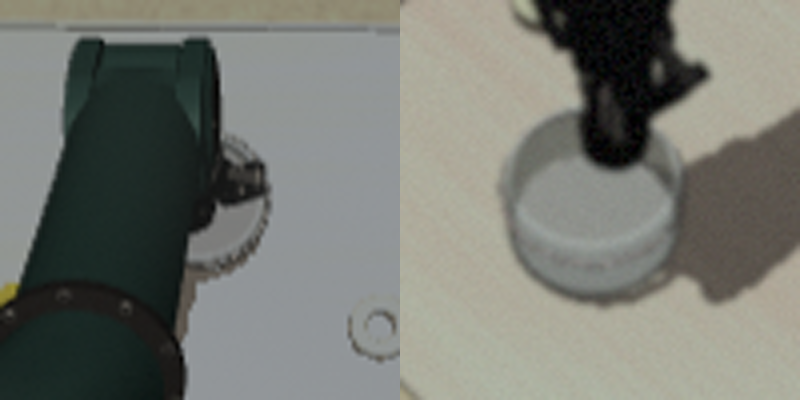

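```bash
python3 - <<'E'
from h import *
s=manip.grab_frame("scene");P=manip.get_state()["tcp_pos"];print(P)
th=np.linspace(0,2*np.pi,60)
def circ(c,r,z): 
    q=np.array([proj("scene",[c[0]+r*np.cos(a),c[1]+r*np.sin(a),z]) for a in th]);q=(q-[220,220])*6
    return q.astype(int).reshape(-1,1,2)
b=cv2.resize(s[220:320,220:320],(600,600),interpolation=2)
cv2.polylines(b,[circ(P,.022,P[2]-.027)],True,(255,0,0),1)
cv2.polylines(b,[circ((.645,.001),.052,.063)],True,(0,255,0),1)
cv2.polylines(b,[circ((.645,.001),.055,.003)],True,(255,255,0),1)
cv2.imwrite("pics/g5.png",b[:,:,::-1])
E
```

```text
[0.63665403 0.00458956 0.1137421 ]
```

View pics/g5.png

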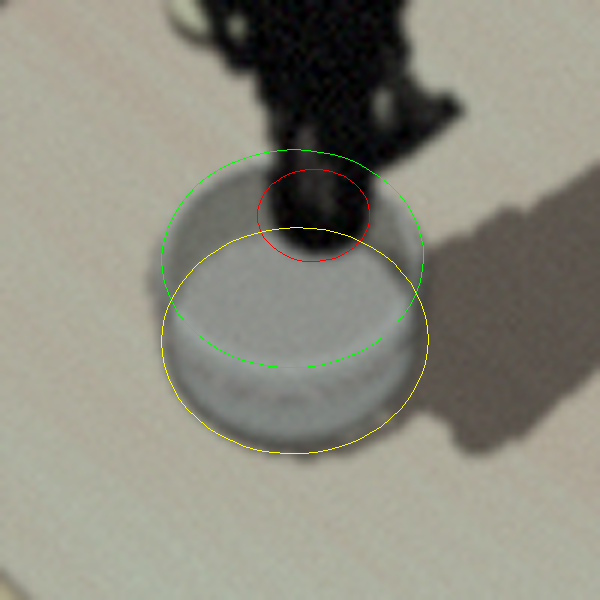

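The drawn rings (red for the plug, green and yellow for the jar) sit within 5 mm of the image, with the jar at about (0.647, 0.001). The plug has 26 mm to spare all round.

>>> carry_out:
  plan:
    - {"delta_rot":[0,0,0],"delta_pos":[10,3,10],"claw":5}
    - {"delta_rot":[0,0,0],"delta_pos":[0,0,30],"claw":5}
    - {"delta_rot":[0,0,0],"delta_pos":[0,0,25],"claw":5}
    - {"delta_rot":[0,0,0],"delta_pos":[0,0,11],"claw":5}
    - {"delta_rot":[0,0,0],"delta_pos":[0,0,0],"claw":5}

```text
t: 9.4
tcp_pos: [0.6466, 0.0003, 0.0359]
tcp_rot: [1.0, 0.0, -0.0, 0.0]
force: [0.2, 0.3, 0.5]
opening: 0.185
grip_force: 60.8
```

>>> carry_out:
  plan:
    - {"delta_rot":[0,0,0],"delta_pos":[0,0,0],"claw":30}
    - {"delta_rot":[0,0,0],"delta_pos":[0,0,0],"claw":30}
    - {"delta_rot":[0,0,0],"delta_pos":[0,0,0],"claw":30}
    - {"delta_rot":[0,0,0],"delta_pos":[0,0,-20],"claw":30}
    - {"delta_rot":[0,0,0],"delta_pos":[0,0,-45],"claw":30}

```text
t: 9.9
tcp_pos: [0.6432, 0.0015, 0.0992]
tcp_rot: [1.0, 0.001, -0.004, 0.0]
force: [-0.2, -0.2, 0.1]
opening: 0.351
grip_force: 0.0
```

>>> carry_out:
  plan:
    - {"delta_rot":[0,0,0],"delta_pos":[0,0,-45],"claw":30}
    - {"delta_rot":[0,0,0],"delta_pos":[-20,-13,-45],"claw":85}
    - {"delta_rot":[0,0,0],"delta_pos":[-40,-23,0],"claw":85}
    - {"delta_rot":[0,0,0],"delta_pos":[-40,-23,0],"claw":85}
    - {"delta_rot":[0,0,0],"delta_pos":[-40,-23,0],"claw":85}

```text
t: 10.4
tcp_pos: [0.5054, 0.0838, 0.1918]
tcp_rot: [1.0, 0.0, 0.001, -0.001]
force: [0.4, 1.3, -0.1]
opening: 0.986
grip_force: 0.0
```

>>> carry_out:
  plan:
    - {"delta_rot":[0,0,0],"delta_pos":[-40,-23,0],"claw":85}
    - {"delta_rot":[0,0,0],"delta_pos":[-40,-23,0],"claw":85}
    - {"delta_rot":[0,0,0],"delta_pos":[-5,-4,25],"claw":85}
    - {"delta_rot":[0,0,0],"delta_pos":[0,0,20],"claw":85}
    - {"delta_rot":[0,0,0],"delta_pos":[0,0,0],"claw":85}

```text
t: 10.9
tcp_pos: [0.4197, 0.1329, 0.1447]
tcp_rot: [1.0, 0.001, -0.002, 0.001]
force: [0.2, -0.1, 0.0]
opening: 0.997
grip_force: 0.0
```

```bash
python3 - <<'E'
from h import *
s=manip.grab_frame("scene")
P=manip.get_state()["tcp_pos"];print(P,proj("scene",[P[0],P[1],.123]))
a=cv2.resize(s[215:315,210:310],(400,400),interpolation=2)
b=cv2.resize(s[180:280,320:420],(400,400),interpolation=2)
cv2.imwrite("pics/g6.png",np.hstack([a,b])[:,:,::-1])
E
```

```text
[0.42082565 0.13279508 0.14553197] [374.80851816 226.25739619]
```

View pics/g6.png

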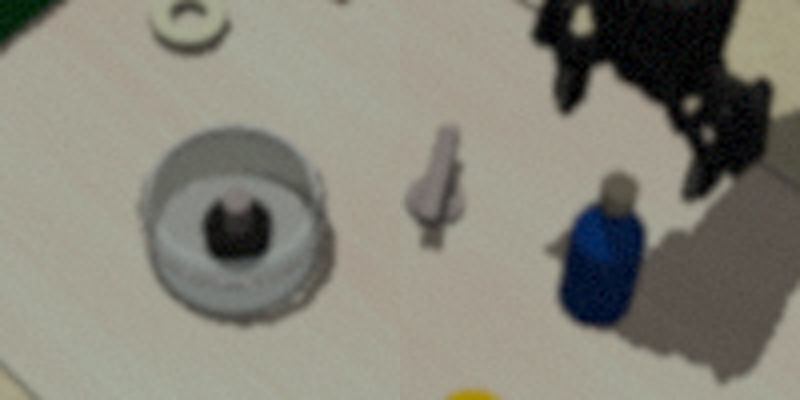

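The left half shows the plug centred in the jar. On the right, the bottle cap at scene (375,226) matches the TCP line at (374.8,226.3). Descending on the bottle.

>>> carry_out:
  plan:
    - {"delta_rot":[0,0,0],"delta_pos":[0,0,35],"claw":85}
    - {"delta_rot":[0,0,0],"delta_pos":[0,0,35],"claw":85}
    - {"delta_rot":[0,0,0],"delta_pos":[0,0,20],"claw":85}
    - {"delta_rot":[0,0,0],"delta_pos":[0,0,0],"claw":30}
    - {"delta_rot":[0,0,0],"delta_pos":[0,0,0],"claw":30}

```text
t: 11.45
tcp_pos: [0.4224, 0.1328, 0.0564]
tcp_rot: [1.0, -0.0, 0.001, -0.0]
force: [0.3, -0.1, 0.3]
opening: 0.684
grip_force: 0.0
```

>>> carry_out:
  plan:
    - {"delta_rot":[0,0,0],"delta_pos":[0,0,0],"claw":30}
    - {"delta_rot":[0,0,0],"delta_pos":[0,0,0],"claw":30}
    - {"delta_rot":[0,0,0],"delta_pos":[0,0,0],"claw":30}

```text
t: 11.75
tcp_pos: [0.4227, 0.1329, 0.0574]
tcp_rot: [1.0, 0.0, 0.002, -0.001]
force: [-0.4, -0.8, 7.7]
opening: 0.537
grip_force: 61.5
```

>>> carry_out:
  plan:
    - {"delta_rot":[0,0,0],"delta_pos":[0,0,-15],"claw":30}
    - {"delta_rot":[0,0,0],"delta_pos":[0,0,-35],"claw":30}
    - {"delta_rot":[0,0,0],"delta_pos":[0,10,-40],"claw":30}
    - {"delta_rot":[0,0,0],"delta_pos":[10,25,-20],"claw":30}
    - {"delta_rot":[0,0,0],"delta_pos":[18,35,0],"claw":30}

```text
t: 12.25
tcp_pos: [0.4508, 0.0643, 0.1695]
tcp_rot: [1.0, 0.003, 0.003, -0.001]
force: [0.7, 1.2, -2.1]
opening: 0.534
grip_force: 62.3
```

>>> carry_out:
  plan:
    - {"delta_rot":[0,0,0],"delta_pos":[18,40,0],"claw":30}
    - {"delta_rot":[0,0,0],"delta_pos":[18,40,0],"claw":30}
    - {"delta_rot":[0,0,0],"delta_pos":[18,40,0],"claw":30}
    - {"delta_rot":[0,0,0],"delta_pos":[18,40,0],"claw":30}
    - {"delta_rot":[0,0,0],"delta_pos":[18,40,0],"claw":30}

```text
t: 12.75
tcp_pos: [0.54, -0.1388, 0.1667]
tcp_rot: [1.0, 0.0, 0.001, -0.0]
force: [-0.1, 0.3, -1.8]
opening: 0.537
grip_force: 62.3
```

>>> carry_out:
  plan:
    - {"delta_rot":[0,0,0],"delta_pos":[18,40,0],"claw":30}
    - {"delta_rot":[0,0,0],"delta_pos":[18,40,0],"claw":30}
    - {"delta_rot":[0,0,0],"delta_pos":[12,30,5],"claw":30}
    - {"delta_rot":[0,0,0],"delta_pos":[0,13,10],"claw":30}
    - {"delta_rot":[0,0,0],"delta_pos":[0,0,0],"claw":30}

```text
t: 13.25
tcp_pos: [0.5855, -0.2622, 0.1496]
tcp_rot: [1.0, -0.002, -0.002, 0.0]
force: [-0.9, 0.4, -0.5]
opening: 0.534
grip_force: 62.2
```

```bash
python3 - <<'E'
from h import *
t=manip.grab_frame("top");s=manip.grab_frame("scene");st=manip.get_state();P=st["tcp_pos"];print(P,st["opening"])
sq=[(-.08,-.09),(.08,-.09),(.08,.09),(-.08,.09)]
def f(n,im,x0,y0):
    b=cv2.resize(im[y0:y0+110,x0:x0+110],(400,400),interpolation=2);k=400/110
    q=np.array([(proj(n,[.588+a,-.308+c,.053])-[x0,y0])*k for a,c in sq]).astype(int)
    cv2.polylines(b,[q.reshape(-1,1,2)],True,(255,0,0),1)
    q=((proj(n,[P[0],P[1],.007])-[x0,y0])*k).astype(int);cv2.circle(b,tuple(q.tolist()),4,(255,255,0),1)
    q=((proj(n,[P[0],P[1],P[2]-.054])-[x0,y0])*k).astype(int);cv2.circle(b,tuple(q.tolist()),4,(255,0,255),1)
    return b
cv2.imwrite("pics/g7.png",np.hstack([f("top",t,285,125),f("scene",s,150,130)])[:,:,::-1])
E
```

```text
[ 0.58634799 -0.25809437  0.15021772] 0.5375266521293421
```

View pics/g7.png

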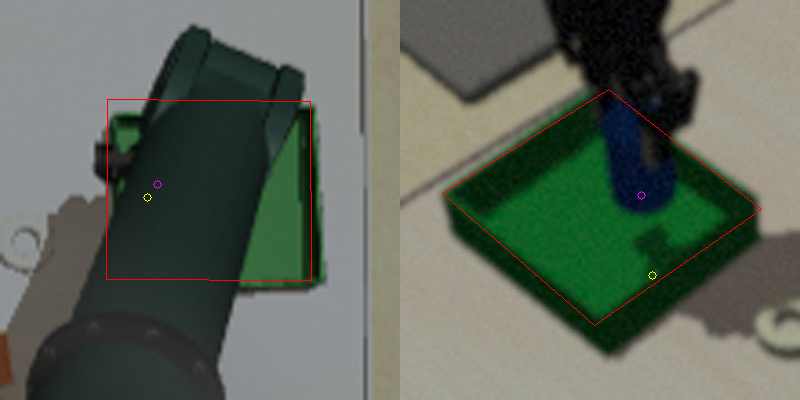

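The bottle is held over the caddy. The rim outline matches the scene view to about 3 mm, and the landing point is about 12 mm clear of the +y wall. I'll shift 4 mm inward and lower.

>>> carry_out:
  plan:
    - {"delta_rot":[0,0,0],"delta_pos":[0,4,25],"claw":30}
    - {"delta_rot":[0,0,0],"delta_pos":[0,0,35],"claw":30}
    - {"delta_rot":[0,0,0],"delta_pos":[0,0,20],"claw":30}
    - {"delta_rot":[0,0,0],"delta_pos":[0,0,8],"claw":30}
    - {"delta_rot":[0,0,0],"delta_pos":[0,0,0],"claw":30}

```text
t: 13.85
tcp_pos: [0.5878, -0.2613, 0.0628]
tcp_rot: [1.0, 0.002, -0.0, -0.001]
force: [-0.8, -0.1, -1.9]
opening: 0.54
grip_force: 62.2
```

>>> carry_out:
  plan:
    - {"delta_rot":[0,0,0],"delta_pos":[0,0,1],"claw":30}
    - {"delta_rot":[0,0,0],"delta_pos":[0,0,0],"claw":52}
    - {"delta_rot":[0,0,0],"delta_pos":[0,0,0],"claw":65}
    - {"delta_rot":[0,0,0],"delta_pos":[0,0,0],"claw":70}
    - {"delta_rot":[0,0,0],"delta_pos":[0,0,0],"claw":70}

```text
t: 14.35
tcp_pos: [0.5879, -0.2642, 0.062]
tcp_rot: [1.0, 0.0, 0.0, 0.0]
force: [-0.2, -0.1, 0.2]
opening: 0.823
grip_force: 0.0
```

>>> carry_out:
  plan:
    - {"delta_rot":[0,0,0],"delta_pos":[0,0,-20],"claw":70}
    - {"delta_rot":[0,0,0],"delta_pos":[0,0,-40],"claw":70}
    - {"delta_rot":[0,0,0],"delta_pos":[0,0,-40],"claw":70}
    - {"delta_rot":[0,0,0],"delta_pos":[-10,-5,-10],"claw":85}
    - {"delta_rot":[0,0,0],"delta_pos":[-30,-25,0],"claw":85}

```text
t: 14.85
tcp_pos: [0.5517, -0.2376, 0.1747]
tcp_rot: [1.0, -0.001, 0.005, 0.002]
force: [0.0, 0.3, 0.3]
opening: 0.998
grip_force: 0.0
```

>>> carry_out:
  plan:
    - {"delta_rot":[0,0,-0.14],"delta_pos":[0,0,0],"claw":85}
    - {"delta_rot":[0,0,0.14],"delta_pos":[0,0,0],"claw":85}
    - {"delta_rot":[0,0,0],"delta_pos":[-38,-40,0],"claw":85}
    - {"delta_rot":[0,0,0],"delta_pos":[-38,-40,0],"claw":85}
    - {"delta_rot":[0,0,0],"delta_pos":[-36,-40,20],"claw":85}

```text
t: 15.35
tcp_pos: [0.4465, -0.1261, 0.1551]
tcp_rot: [1.0, -0.0, 0.002, 0.0]
force: [0.4, 0.8, -1.1]
opening: 0.994
grip_force: 0.0
```

>>> carry_out:
  plan:
    - {"delta_rot":[0,0,-0.14],"delta_pos":[0,0,0],"claw":85}
    - {"delta_rot":[0,0,0],"delta_pos":[0,0,35],"claw":85}
    - {"delta_rot":[0,0,0],"delta_pos":[0,0,30],"claw":85}
    - {"delta_rot":[0,0,0],"delta_pos":[0,0,0],"claw":85}

```text
t: 15.75
tcp_pos: [0.4443, -0.1261, 0.0866]
tcp_rot: [0.998, 0.071, -0.004, -0.001]
force: [-0.9, 0.9, 0.1]
opening: 0.998
grip_force: 0.0
```

```bash
python3 - <<'E'
from h import *
s=manip.grab_frame("scene");P=manip.get_state()["tcp_pos"];print(P)
x0,y0=250,150
a=cv2.resize(s[y0:y0+80,x0:x0+80],(400,400),interpolation=2)
q=((proj("scene",[P[0],P[1],.031])-[x0,y0])*5).astype(int);cv2.circle(a,tuple(q.tolist()),4,(0,255,0),1)
b=cv2.resize(s[120:240,150:270],(400,400),interpolation=2)
cv2.imwrite("pics/g8.png",np.hstack([a,b])[:,:,::-1])
E
```

```text
[ 0.44548941 -0.12643222  0.08800482]
```

View pics/g8.png

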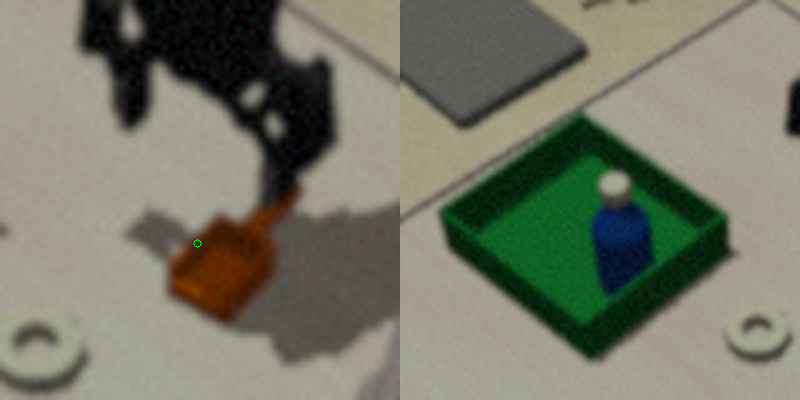

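The bottle stands upright in the caddy. The TCP marker at crop (197,243) is on the bowl's −y edge, and the bowl centre is at about (225,258), so I'll shift 14 mm toward +y and descend.

>>> carry_out:
  plan:
    - {"delta_rot":[0,0,0],"delta_pos":[-5,-14,0],"claw":85}
    - {"delta_rot":[0,0,0],"delta_pos":[0,0,30],"claw":85}
    - {"delta_rot":[0,0,0],"delta_pos":[0,0,35],"claw":85}
    - {"delta_rot":[0,0,0],"delta_pos":[0,0,15],"claw":85}
    - {"delta_rot":[0,0,0],"delta_pos":[0,0,0],"claw":85}

```text
t: 16.3
tcp_pos: [0.4398, -0.1127, 0.0089]
tcp_rot: [0.997, 0.071, -0.001, -0.0]
force: [0.0, 0.3, 0.4]
opening: 0.991
grip_force: 0.0
```

>>> carry_out:
  plan:
    - {"delta_rot":[0,0,0],"delta_pos":[0,0,0],"claw":30}
    - {"delta_rot":[0,0,0],"delta_pos":[0,0,0],"claw":30}
    - {"delta_rot":[0,0,0],"delta_pos":[0,0,0],"claw":30}
    - {"delta_rot":[0,0,0],"delta_pos":[0,0,0],"claw":30}
    - {"delta_rot":[0,0,0],"delta_pos":[0,0,0],"claw":30}

```text
t: 16.8
tcp_pos: [0.4413, -0.1138, 0.0107]
tcp_rot: [0.998, 0.07, 0.001, 0.0]
force: [-0.7, 0.6, 8.3]
opening: 0.454
grip_force: 60.0
```

>>> carry_out:
  plan:
    - {"delta_rot":[0,0,0],"delta_pos":[0,0,-20],"claw":30}
    - {"delta_rot":[0,0,0],"delta_pos":[0,0,-45],"claw":30}
    - {"delta_rot":[0,0,0],"delta_pos":[0,0,-45],"claw":30}
    - {"delta_rot":[0,0,0],"delta_pos":[0,0,-45],"claw":30}
    - {"delta_rot":[0,0,0.14],"delta_pos":[0,0,-25],"claw":30}

```text
t: 17.3
tcp_pos: [0.4415, -0.114, 0.1931]
tcp_rot: [1.0, -0.002, 0.003, 0.0]
force: [-0.3, -0.5, -0.8]
opening: 0.454
grip_force: 60.9
```

>>> carry_out:
  plan:
    - {"delta_rot":[0,0,0],"delta_pos":[20,30,0],"claw":30}
    - {"delta_rot":[0,0,0],"delta_pos":[27,38,0],"claw":30}
    - {"delta_rot":[0,0,0],"delta_pos":[27,38,0],"claw":30}
    - {"delta_rot":[0,0,0],"delta_pos":[27,38,0],"claw":30}
    - {"delta_rot":[0,0,0],"delta_pos":[27,38,0],"claw":30}

```text
t: 17.8
tcp_pos: [0.5691, -0.2969, 0.19]
tcp_rot: [1.0, 0.0, 0.0, -0.0]
force: [1.1, 0.1, -0.1]
opening: 0.454
grip_force: 60.9
```

>>> carry_out:
  plan:
    - {"delta_rot":[0,0,0],"delta_pos":[25,32,0],"claw":30}
    - {"delta_rot":[0,0,0],"delta_pos":[14,18,0],"claw":30}
    - {"delta_rot":[0,0,0],"delta_pos":[0,0,0],"claw":30}

```text
t: 18.1
tcp_pos: [0.6087, -0.3496, 0.1897]
tcp_rot: [1.0, -0.001, 0.001, 0.002]
force: [-0.6, -0.4, 0.0]
opening: 0.454
grip_force: 60.9
```

```bash
python3 - <<'E'
from h import *
s=manip.grab_frame("scene");st=manip.get_state();P=st["tcp_pos"];print(P,st["tcp_rot"],st["opening"])
x0,y0=130,80
a=cv2.resize(s[y0:y0+150,x0:x0+150],(600,600),interpolation=2)
for z in (.13,.031):
    q=((proj("scene",[P[0],P[1],z])-[x0,y0])*4).astype(int);cv2.circle(a,tuple(q.tolist()),4,(255,0,255),1)
cv2.imwrite("pics/g9.png",a[:,:,::-1])
E
```

```text
[ 0.60744745 -0.34701118  0.18930244] [ 9.99999740e-01 -6.62042341e-04  2.11527659e-05  2.83319603e-04] 0.45769587807555145
```

View pics/g9.png

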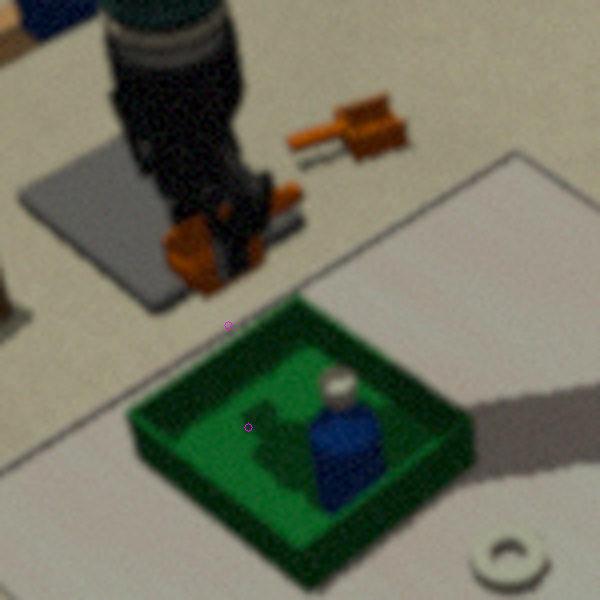

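The scoop is held level, and its landing point at crop (248,427) is inside the caddy and clear of the bottle. Lowering.

>>> carry_out:
  plan:
    - {"delta_rot":[0,0,0],"delta_pos":[0,0,30],"claw":30}
    - {"delta_rot":[0,0,0],"delta_pos":[0,0,40],"claw":30}
    - {"delta_rot":[0,0,0],"delta_pos":[0,0,40],"claw":30}
    - {"delta_rot":[0,0,0],"delta_pos":[0,0,30],"claw":30}
    - {"delta_rot":[0,0,0],"delta_pos":[0,0,0],"claw":30}

```text
t: 18.65
tcp_pos: [0.6032, -0.3414, 0.045]
tcp_rot: [1.0, 0.001, -0.005, -0.003]
force: [0.3, 1.2, -0.6]
opening: 0.454
grip_force: 60.8
```

>>> carry_out:
  plan:
    - {"delta_rot":[0,0,0],"delta_pos":[0,0,20],"claw":30}
    - {"delta_rot":[0,0,0],"delta_pos":[0,0,12],"claw":30}
    - {"delta_rot":[0,0,0],"delta_pos":[0,0,0],"claw":30}

```text
t: 18.95
tcp_pos: [0.6068, -0.3444, 0.0171]
tcp_rot: [1.0, 0.001, -0.001, -0.001]
force: [-0.4, 1.2, -0.3]
opening: 0.457
grip_force: 60.9
```

>>> carry_out:
  plan:
    - {"delta_rot":[0,0,0],"delta_pos":[0,0,1],"claw":30}
    - {"delta_rot":[0,0,0],"delta_pos":[0,0,0],"claw":48}
    - {"delta_rot":[0,0,0],"delta_pos":[0,0,0],"claw":50}
    - {"delta_rot":[0,0,0],"delta_pos":[0,0,0],"claw":50}
    - {"delta_rot":[0,0,0],"delta_pos":[0,0,0],"claw":50}

```text
t: 19.45
tcp_pos: [0.6078, -0.3457, 0.0166]
tcp_rot: [1.0, 0.0, 0.0, 0.0]
force: [0.6, 0.1, 0.1]
opening: 0.586
grip_force: 0.0
```

>>> carry_out:
  plan:
    - {"delta_rot":[0,0,0],"delta_pos":[0,0,-20],"claw":50}
    - {"delta_rot":[0,0,0],"delta_pos":[0,0,-40],"claw":50}
    - {"delta_rot":[0,0,0],"delta_pos":[0,0,-45],"claw":50}
    - {"delta_rot":[0,0,0],"delta_pos":[0,0,-45],"claw":50}
    - {"delta_rot":[0,0,0],"delta_pos":[-10,-10,-30],"claw":85}

```text
t: 19.95
tcp_pos: [0.5999, -0.3379, 0.2002]
tcp_rot: [1.0, -0.0, 0.003, 0.002]
force: [0.3, -0.4, 0.2]
opening: 0.736
grip_force: 0.0
```

>>> carry_out:
  plan:
    - {"delta_rot":[0,0,0],"delta_pos":[-18,-38,0],"claw":85}
    - {"delta_rot":[0,0,0],"delta_pos":[-18,-38,0],"claw":85}
    - {"delta_rot":[0,0,0],"delta_pos":[-18,-38,0],"claw":85}
    - {"delta_rot":[0,0,0],"delta_pos":[-18,-38,0],"claw":85}
    - {"delta_rot":[0,0,0],"delta_pos":[-18,-38,0],"claw":85}

```text
t: 20.45
tcp_pos: [0.5066, -0.1443, 0.1965]
tcp_rot: [1.0, 0.0, 0.0, -0.0]
force: [1.4, 1.0, 0.1]
opening: 0.995
grip_force: 0.0
```

>>> carry_out:
  plan:
    - {"delta_rot":[0,0,0],"delta_pos":[-18,-38,0],"claw":85}
    - {"delta_rot":[0,0,0],"delta_pos":[-18,-38,0],"claw":85}
    - {"delta_rot":[0,0,0],"delta_pos":[-20,-40,20],"claw":85}
    - {"delta_rot":[0,0,0],"delta_pos":[-20,-39,30],"claw":85}
    - {"delta_rot":[0,0,-0.12],"delta_pos":[0,0,0],"claw":85}

```text
t: 20.95
tcp_pos: [0.4271, 0.0122, 0.1458]
tcp_rot: [0.998, 0.067, -0.004, -0.001]
force: [-1.3, 0.6, -0.3]
opening: 0.995
grip_force: 0.0
```

>>> carry_out:
  plan:
    - {"delta_rot":[0,0,-0.12],"delta_pos":[0,0,20],"claw":85}
    - {"delta_rot":[0,0,-0.12],"delta_pos":[0,0,20],"claw":85}
    - {"delta_rot":[0,0,-0.12],"delta_pos":[0,0,20],"claw":85}
    - {"delta_rot":[0,0,0],"delta_pos":[0,0,0],"claw":85}

```text
t: 21.35
tcp_pos: [0.4314, 0.0069, 0.0865]
tcp_rot: [0.971, 0.238, -0.002, -0.0]
force: [-0.5, -0.4, -0.0]
opening: 0.994
grip_force: 0.0
```

```bash
python3 - <<'E'
from h import *
s=manip.grab_frame("scene");st=manip.get_state();P=st["tcp_pos"];print(P,st["tcp_rot"])
Rm=R.from_quat(st["tcp_rot"]).as_matrix()
x0,y0=280,160
a=cv2.resize(s[y0:y0+100,x0:x0+100],(500,500),interpolation=2)
for e in (-.04,0,.04):
    X=[P[0]+e*Rm[0,0],P[1]+e*Rm[1,0],.039]
    q=((proj("scene",X)-[x0,y0])*5).astype(int);cv2.circle(a,tuple(q.tolist()),4,(255,0,255),1)
b=cv2.resize(s[125:225,150:250],(300,300),interpolation=2);b=np.vstack([b,np.zeros((200,300,3),np.uint8)])
cv2.imwrite("pics/g10.png",np.hstack([a,b])[:,:,::-1])
E
```

```text
[0.43192733 0.00683995 0.08745846] [ 9.71530840e-01  2.36910388e-01 -1.11670734e-03 -2.20579283e-04]
```

View pics/g10.png

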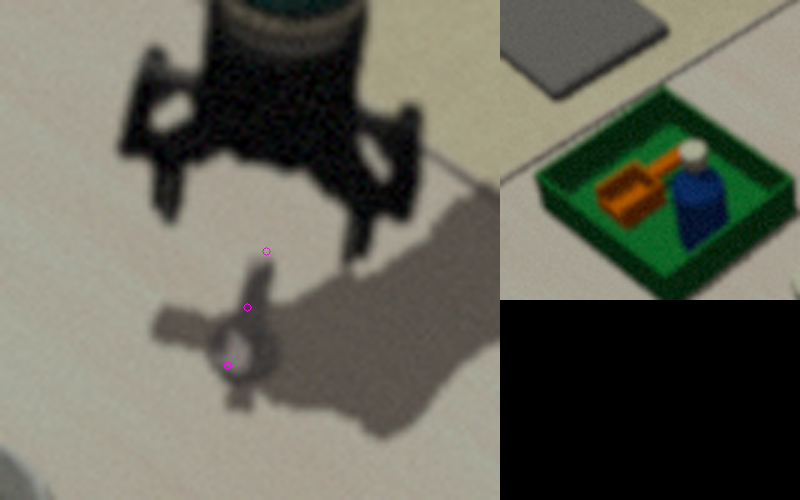

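The scoop lies flat beside the bottle. The handle's foot at crop (243,350) and the bar (far end (260,262), near end about (236,370)) agree with the TCP markers to about 3 mm. Descending.

>>> carry_out:
  plan:
    - {"delta_rot":[0,0,0],"delta_pos":[1,-1,30],"claw":85}
    - {"delta_rot":[0,0,0],"delta_pos":[0,0,30],"claw":70}
    - {"delta_rot":[0,0,0],"delta_pos":[0,0,12],"claw":60}
    - {"delta_rot":[0,0,0],"delta_pos":[0,0,0],"claw":5}
    - {"delta_rot":[0,0,0],"delta_pos":[0,0,0],"claw":5}

```text
t: 21.9
tcp_pos: [0.4336, 0.0083, 0.0168]
tcp_rot: [0.971, 0.237, 0.001, 0.0]
force: [0.3, -0.0, -0.3]
opening: 0.375
grip_force: 0.0
```

>>> carry_out:
  plan:
    - {"delta_rot":[0,0,0],"delta_pos":[0,0,0],"claw":3}
    - {"delta_rot":[0,0,0],"delta_pos":[0,0,0],"claw":3}
    - {"delta_rot":[0,0,0],"delta_pos":[0,0,0],"claw":3}
    - {"delta_rot":[0,0,0],"delta_pos":[0,0,0],"claw":3}

```text
t: 22.3
tcp_pos: [0.4339, 0.0083, 0.0173]
tcp_rot: [0.971, 0.238, 0.001, 0.0]
force: [0.4, -0.4, 7.6]
opening: 0.152
grip_force: 59.0
```

>>> carry_out:
  plan:
    - {"delta_rot":[0,0,0],"delta_pos":[0,0,-20],"claw":3}
    - {"delta_rot":[0,0,0.12],"delta_pos":[0,0,-40],"claw":3}
    - {"delta_rot":[0,0,0.12],"delta_pos":[0,0,-45],"claw":3}
    - {"delta_rot":[0,0,0.12],"delta_pos":[0,0,-40],"claw":3}
    - {"delta_rot":[0,0,0.12],"delta_pos":[0,0,-10],"claw":3}

```text
t: 22.8
tcp_pos: [0.435, 0.0085, 0.1754]
tcp_rot: [1.0, -0.003, 0.004, -0.001]
force: [0.6, -0.2, -0.5]
opening: 0.148
grip_force: 58.8
```

>>> carry_out:
  plan:
    - {"delta_rot":[0,0,0],"delta_pos":[20,-35,0],"claw":3}
    - {"delta_rot":[0,0,0],"delta_pos":[22,-40,0],"claw":3}
    - {"delta_rot":[0,0,0],"delta_pos":[22,-40,0],"claw":3}
    - {"delta_rot":[0,0,0],"delta_pos":[22,-40,0],"claw":3}
    - {"delta_rot":[0,0,0],"delta_pos":[22,-40,0],"claw":3}

```text
t: 23.3
tcp_pos: [0.541, 0.2049, 0.1717]
tcp_rot: [1.0, 0.0, 0.0, -0.0]
force: [-0.2, -0.5, -0.1]
opening: 0.15
grip_force: 58.8
```

>>> carry_out:
  plan:
    - {"delta_rot":[0,0,0],"delta_pos":[22,-40,0],"claw":3}
    - {"delta_rot":[0,0,0],"delta_pos":[18,-34,0],"claw":3}
    - {"delta_rot":[0,0,0],"delta_pos":[0,0,30],"claw":3}
    - {"delta_rot":[0,0,0],"delta_pos":[0,0,20],"claw":3}
    - {"delta_rot":[0,0,0],"delta_pos":[0,0,0],"claw":3}

```text
t: 23.8
tcp_pos: [0.5779, 0.2764, 0.1184]
tcp_rot: [1.0, 0.001, -0.003, 0.002]
force: [-0.7, 0.2, -1.4]
opening: 0.149
grip_force: 58.8
```

```bash
python3 - <<'E'
from h import *
s=manip.grab_frame("scene");st=manip.get_state();P=st["tcp_pos"];print(P,st["tcp_rot"])
x0,y0=320,270
a=cv2.resize(s[y0:y0+130,x0:x0+130],(600,600),interpolation=2);k=600/130
for e in (-.04,0,.04):
    q=((proj("scene",[P[0]+e,P[1],.021])-[x0,y0])*k).astype(int);cv2.circle(a,tuple(q.tolist()),4,(255,0,255),1)
sq=[(-.07,-.085),(.07,-.085),(.07,.085),(-.07,.085)]
q=np.array([(proj("scene",[.582+i,.316+j,.063])-[x0,y0])*k for i,j in sq]).astype(int)
cv2.polylines(a,[q.reshape(-1,1,2)],True,(255,0,0),1)
cv2.imwrite("pics/g11.png",a[:,:,::-1])
E
```

```text
[0.57913653 0.27663998 0.12002143] [ 9.99998216e-01  3.21807800e-04 -1.65567042e-03  8.50353870e-04]
```

View pics/g11.png

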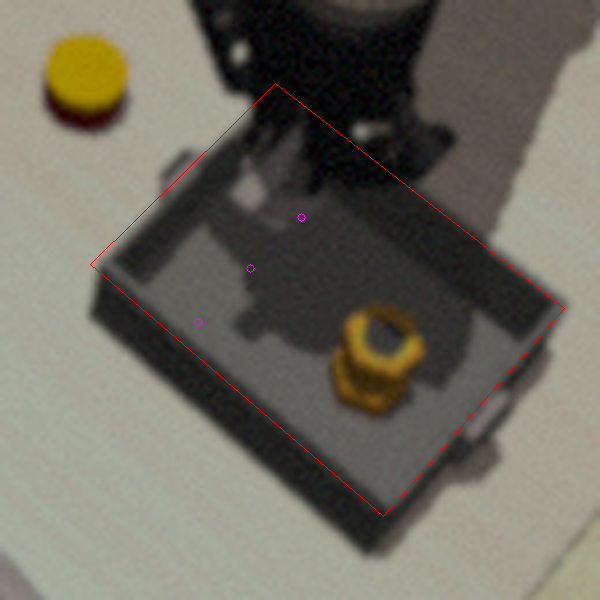

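The toolbox rim matches its outline and the coupling stands upright. The handle's landing points, bar ends at (198,322) and (301,217), are inside, so I'm lowering.

>>> carry_out:
  plan:
    - {"delta_rot":[0,0,0],"delta_pos":[3,0,25],"claw":3}
    - {"delta_rot":[0,0,0],"delta_pos":[0,0,35],"claw":3}
    - {"delta_rot":[0,0,0],"delta_pos":[0,0,25],"claw":3}
    - {"delta_rot":[0,0,0],"delta_pos":[0,0,12],"claw":3}
    - {"delta_rot":[0,0,0],"delta_pos":[0,0,0],"claw":3}

```text
t: 24.35
tcp_pos: [0.5833, 0.277, 0.0236]
tcp_rot: [1.0, 0.0, -0.001, 0.0]
force: [-0.0, -0.0, -0.8]
opening: 0.149
grip_force: 58.8
```

>>> carry_out:
  plan:
    - {"delta_rot":[0,0,0],"delta_pos":[0,0,0],"claw":20}
    - {"delta_rot":[0,0,0],"delta_pos":[0,0,0],"claw":28}
    - {"delta_rot":[0,0,0],"delta_pos":[0,0,0],"claw":28}
    - {"delta_rot":[0,0,0],"delta_pos":[0,0,-20],"claw":28}
    - {"delta_rot":[0,0,0],"delta_pos":[0,0,-45],"claw":28}

```text
t: 24.85
tcp_pos: [0.5813, 0.2764, 0.0872]
tcp_rot: [1.0, 0.001, -0.003, 0.002]
force: [0.5, 0.2, -0.0]
opening: 0.328
grip_force: 0.0
```

>>> carry_out:
  plan:
    - {"delta_rot":[0,0,0],"delta_pos":[0,0,-45],"claw":28}
    - {"delta_rot":[0,0,0],"delta_pos":[0,0,-45],"claw":28}
    - {"delta_rot":[0,0,0],"delta_pos":[-30,0,-30],"claw":28}
    - {"delta_rot":[0,0,0],"delta_pos":[-40,0,0],"claw":28}
    - {"delta_rot":[0,0,0],"delta_pos":[-40,0,0],"claw":28}

```text
t: 25.35
tcp_pos: [0.4739, 0.2779, 0.2115]
tcp_rot: [1.0, -0.0, 0.002, -0.002]
force: [-0.7, -0.3, -0.8]
opening: 0.329
grip_force: 0.0
```

>>> carry_out:
  plan:
    - {"delta_rot":[0,0,0],"delta_pos":[-20,0,0],"claw":28}
    - {"delta_rot":[0,0,0],"delta_pos":[0,0,0],"claw":28}
    - {"delta_rot":[0,0,0],"delta_pos":[0,0,0],"claw":28}

```text
t: 25.65
tcp_pos: [0.4544, 0.2778, 0.21]
tcp_rot: [1.0, 0.001, 0.001, -0.001]
force: [-0.3, -0.1, -0.4]
opening: 0.328
grip_force: 0.0
```

```bash
python3 - <<'E'
from h import *
s=manip.grab_frame("scene");print(manip.get_state()["tcp_pos"])
cv2.imwrite("pics/g12.png",cv2.resize(s[130:390,150:450],(690,598),interpolation=2)[:,:,::-1])
E
```

```text
[0.45523828 0.27765226 0.20982416]
```

View pics/g12.png

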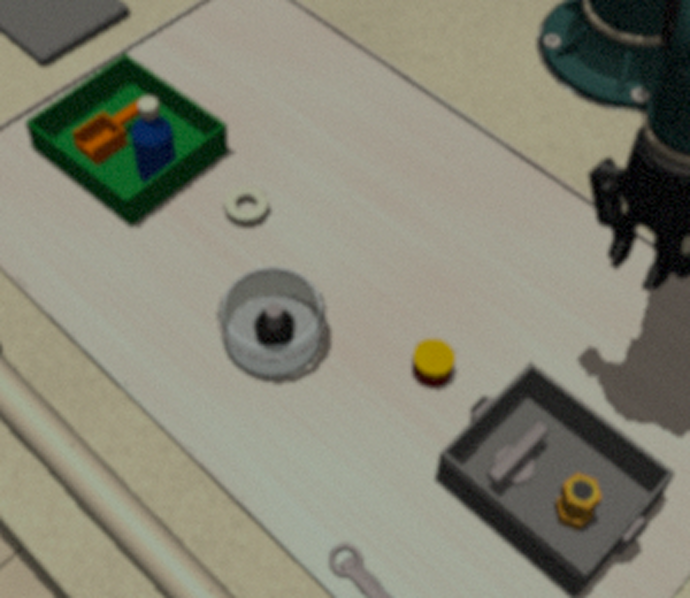

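All five parts are in place: scoop (100,137) and bottle (152,140) in the caddy, plug (274,322) in the jar, handle (517,455) and coupling (579,500) in the toolbox. The tape and tin look unmoved, and the gripper is clear. Handing in.

```bash
python3 -c "
from plant import manip
print(manip.sign_off())"
```

```text
the job is handed in; nothing more can be done
None
```

The job is handed in at about 26 s of the 125 s allowed: the last picture shows all five parts let go in their containers and the tape roll and red tin apparently unmoved, but the hand-in gave no verdict.

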